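Secure the incense tray under the sprung hold-down arm

ROBOT

A 6-joint arm with a two-finger parallel gripper is mounted at the origin on the work surface. World frame = base frame: x ahead of the robot, y to its left, z up, the work surface at z = 0. Lengths are in m, angles in degrees, forces in N, time in s.
With the tool pointing down it reaches from about 0.375 to 0.9 m from the base axis. Payload 3.1 kg.
Tool frame: the origin (TCP) lies at the very end of the fingers, on their centre line; the grasp point (between the pads) lies bot.grip_point_offset behind it (bot.grip_point_offset is the distance from the TCP to the grasp point, in m); z points along the fingers, y is the line along which they close (so a half turn about z gives the same grasp; the last joint's range is limited). The gripper opens to 87 mm and grips with 3 to 60 N. Pads are 19 mm wide; open, the fingers measure 117 mm over their backs; the gripper's body (75 mm by 190 mm) begins 51 mm behind the grasp point.
Start: joints at [-86.832, 30.224, 82.088, -0, 67.689, -10.227], TCP at [0.145, -0.608, 0.184] pointing down, gripper open.
Joint ranges: [-176.69, 176.69], [-43.24, 126.21], [12.49, 139.97], [-82, 262], [0, 151.66], [-163.58, 163.58]. Speed limits (degrees/s): [159.86, 159.86, 180, 180, 180, 180].

INTERFACE

Orientations are given as a 3x3 rotation matrix whose columns are the frame's x, y, z axes.
In Python, from rig import bot, viewer, ticket gives the robot as it stands.
- The arm moves only by the tool servo_tool, never from a script. Its argument "targets" is a list of rows, each an object with "offset": the shift along the tool's x, y, z in m, a list of three; "dr": the turn, a rotation vector about the tool's x, y, z in degrees, a list of three. In form: [{"offset": [x, y, z], "dr": [ax, ay, az]}, ...]. A call has 1 to 20 rows; each row is the pose to reach, as a shift and turn from the pose commanded when the call began, along the tool's axes at that moment; what a row does not reach only later rows make up. A row lasts 1/12 s, in which the tool goes at most 41.7 mm and 7.16 degrees, less where a joint would pass 70% of its speed; a pose out of reach is approached as far as the arm can. A call with a gripper value outside its range is refused whole. "gripper" is the gripper command: -1 is fully open, 1 is shut, values between are in proportion, set as the call begins (left out, the last holds). The fingers move at their own pace and stop on an object; the grip force is fixed at half the most. Time passes only in rows, so rows that repeat a pose let the fingers close. It gives the time, the measured TCP pose, the force, the opening and the grip force at its end, in the units of the state.
- bot.read_state(): the state, without advancing time (a new reading comes with each control period).
- viewer.capture(name): name is "scene" or "top" or "wrist"; returns a dict with "color" (480x640x3 uint8, red, green, blue), "camera_matrix" (3x3 intrinsics, pixels), "R" (3x3) and "t" (3): a world point X has camera coordinates R X + t. Camera axes: x right, y down, z forward; pixel columns grow to the right and rows downward; lengths in m; the calibration is good to about 2 mm. A picture is of the moment at which its call begins. There is no depth.
- ticket.hand_in(): hands the job in; it is judged then, once.
The state is a dict: "time_s": time; "joint_positions": joint angles; "qvel": joint speeds; "tau": joint torques, N m; "position": TCP position; "tcp_rot": TCP orientation; "force": force on the tool from outside, world axes, zero at the start; "moment": the same for the moment, N m; "opening": opening from 0.0 (shut) to 1.0 (fully open); "grasp_force": force on a finger pad.
Only numpy, scipy, OpenCV 4.12 (cv2) and the standard library are available. Lean on these libraries where they do the work, as an engineer would, in place of code of your own. Each camera call takes 0.05 s, during which the arm holds its last target. There are 200 camera calls.

TASK

Put the ceramic incense tray away in its plywood holder: slide one end in along the channel so that it pushes the sprung hold-down arm back and slips beneath it, and go on gently until the tray has pressed the sprung stop at the channel's end right in and you feel it bottom. Then let go, so that the tray lies flat with the arm bearing down on it and its end resting against the stop. The tray is brittle, so feel for the stop and do not ram it or the arm, and leave the other things where they are.

Things in the scene. Friction and masses are not known exactly. Their poses are not given: they have to be found in the camera images.
- tray_c (a point): Centre, half-way up, of the ceramic incense tray: white glazed bar 200 long (x) x 44 wide (y) x 20 mm high (z, up), with a shallow well in the middle 70 mm; both ends alike, 0.2 to 0.3 kg, flat on the table. Grip it across its width 60 mm from its centre (40 mm from one end), so that the other end leads. Brittle: chips if driven into the stop with over 15 N or the arm with over 20 N.
- keeper: Plywood tray holder, fixed. Origin: under its base, on the channel's centre line. The tray enters from the open front along its +x; z is up. Base x = -30 to 134 mm, 100 mm wide, its top at z = 12 mm is the channel floor. Guides 12 mm high leave a channel 48 mm wide. Two posts at x = -20 to 0, |y| = 34 to 46 mm, 66 mm high, carry the arm's pivot.
- mouth (a point): Middle of the channel's flared front edge, on the floor (holder x = -30, z = 12 mm), axes as the holder's. The base ends here: in place, with its centre at holder z = 22 mm, the tray sticks out over the table by 71 to 114 mm, where the gripper has room below and beside it.
- holddown: Sprung hold-down arm: steel strip 36 mm wide hinged between the posts (origin: pivot, holder x = -10, z = 58 mm), sloping down at 32 degrees towards holder +x to a round nose. The tray's leading end, slid along the floor, meets it at about x = 25 mm, swings it back and up some 0.2 rad and slips beneath.
- nose (a point): Centre of the arm's round nose (radius 8, 40 mm wide): holder x = 35, z = 30 mm at rest, z = 40 mm when on the tray. There it bears down with about 6 N, which drags on the sliding tray (about 3 to 10 N along the channel, differing from start to start but steady within a slide).
- tail: Plywood block closing the channel's far end (origin: foot on the floor, holder x = 126 mm). It carries a sprung stop pin, 17 mm across, at the tray's mid-height. Its setting differs each time and is not measured: its face first meets the tray's end somewhere in holder x = 56 to 96 mm, then gives 3 mm against 2 to 3 N and bottoms hard. Feel for it.
- cork_c: Bystander: grey cork brick 220 x 110 x 75 mm lying alone beyond the holder. Origin under its centre. Leave where it is.
- cup: Bystander: white ceramic cup, 72 mm across, 80 mm high. Origin under its centre. Leave where it is.
- bowl: Bystander: brass bowl, 110 mm across, 45 mm high. Origin under its centre. Leave where it is.
- jar: Bystander: amber glass jar with a wooden cap, 64 mm across, 70 mm high. Origin under its centre. Leave where it is.
- plank: Bystander: wooden slip 150 x 50 x 18 mm lying flat (not the tray). Origin under its centre. Leave where it is.
Mind the look-alikes: they are no part of the job. What is shaped like the keeper but red is not meant.

How it is judged:
By the outcome, as a careful person would: the job done as asked, in the order asked, and still so for the second after the job is handed in, with the robot touching nothing.
It also fails if it takes over 72 s, if anything falls off the work surface, if the arm or the gripper's body presses on something with over 40 N, if the wrist force passes 120 N, or if a joint passes its speed limit or range.

## Working session

There is one attempt and no reset: what is moved stays moved. The work goes in short steps, Python scripts to look and compute and a tool call to move; the robot and the scene stay as the last step left them, time stands still between calls to the robot, and variables do not carry over. Pictures are saved under pics/ and viewed, at most 10 in all, crops included, and the job is handed in when it is done.

Besides the shell and the picture viewer there is one more tool, called as name(argument=value, ...) on one line, values as JSON. servo_tool: Moves the arm, as the interface text tells. Its arguments: {"type":"object","properties":{"targets":{"type":"array"},"gripper":{"type":"number"}},"required":["targets"]}

```bash
mkdir -p pics; python3 - <<'E'
from rig import bot,viewer
import cv2,numpy as np
for n in ("top","scene"):
    c=viewer.capture(n); cv2.imwrite(f"pics/{n}0.png",c["color"][:,:,::-1]); np.savez(f"{n}0.npz",**c)
    R,t=np.array(c["R"]),np.array(c["t"]); print(n,(-R.T@t).round(3),R.round(3).tolist(),np.array(c["camera_matrix"]).round(1).tolist())
s=bot.read_state(); print({k:np.round(v,3).tolist() for k,v in s.items()},bot.grip_point_offset)
E
```

```text
top [0.346 0.038 1.388] [[0.002, -1.0, 0.004], [-0.989, -0.002, -0.149], [0.149, -0.003, -0.989]] [[595.9, 0.0, 323.2], [0.0, 595.9, 239.5], [0.0, 0.0, 1.0]]
scene [0.958 0.34  0.96 ] [[-0.651, 0.759, 0.014], [0.65, 0.566, -0.507], [-0.393, -0.321, -0.862]] [[560.5, 0.0, 311.3], [0.0, 560.5, 242.6], [0.0, 0.0, 1.0]]
{'time_s': 0.1, 'joint_positions': [-86.831, 30.274, 82.15, 0.002, 67.688, -10.227], 'qvel': [-0.141, -0.086, -0.131, 0.009, -0.002, -0.019], 'tau': [-0.0, -44.098, -17.715, 0.064, 0.053, -0.0], 'position': [0.145, -0.607, 0.183], 'tcp_rot': [[0.973, 0.232, -0.0], [0.232, -0.973, 0.002], [0.0, -0.002, -1.0]], 'force': [-0.048, -0.558, -0.294], 'moment': [-0.001, -0.012, 0.013], 'grasp_force': 0.0, 'opening': 0.999} 0.0187
```

View pics/top0.png

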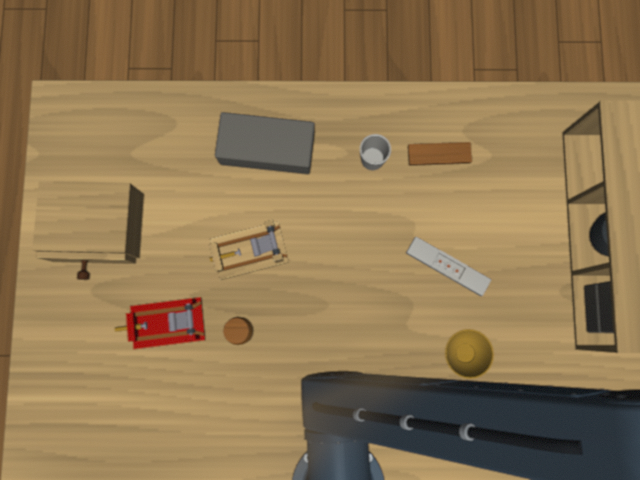

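View pics/scene0.png

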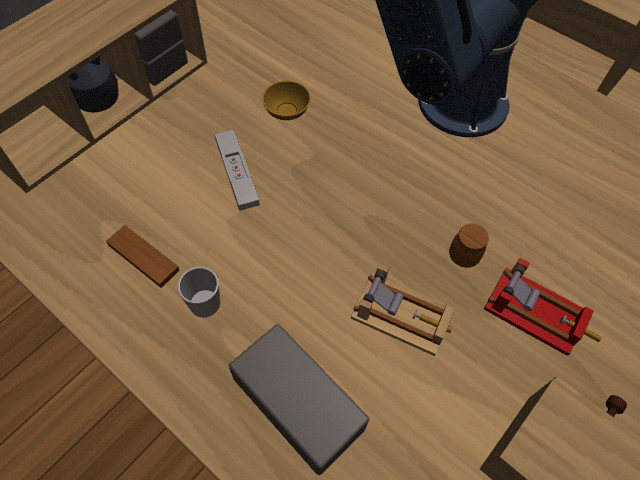

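The top view shows the tray at about (448,266) and the plywood keeper at (248,248). The keeper's posts and mouth are on the right and its tail on the left. The red look-alike is at (167,322). In the scene view the keeper is at (405,312) and the tray at (237,168).

```bash
cat > h.py <<'E'
import numpy as np,cv2
def ray(c,uv,z):
    R,t,K=map(np.array,(c["R"],c["t"],c["camera_matrix"])); o=-R.T@t
    d=(R.T@np.linalg.inv(K)@np.c_[np.atleast_2d(uv),np.ones(len(np.atleast_2d(uv)))].T).T
    return o+d*((z-o[2])/d[:,2])[:,None]
def proj(c,X):
    R,t,K=map(np.array,(c["R"],c["t"],c["camera_matrix"])); p=(K@(R@np.atleast_2d(X).T+t[:,None])).T
    return p[:,:2]/p[:,2:]
E
python3 - <<'E'
from h import *
for n,roi,kr in(("top",(390,220,110,90),(200,210,100,75)),("scene",(205,120,65,100),(345,260,115,100))):
    c=np.load(n+"0.npz"); im=c["color"]; x,y,w,h=roi
    hsv=cv2.cvtColor(im,cv2.COLOR_RGB2HSV)[y:y+h,x:x+w]
    m=((hsv[...,1]<45)&(hsv[...,2]>120)).astype(np.uint8)
    m=cv2.morphologyEx(m,cv2.MORPH_CLOSE,np.ones((7,7)))
    k=max(cv2.findContours(m,0,1)[0],key=cv2.contourArea)[:,0]+[x,y]
    p=ray(c,k,.02)[:,:2]
    r=cv2.minAreaRect((p*1000).astype(np.float32)); print(n,r,cv2.boxPoints(r).round(1).tolist())
    x,y,w,h=kr; s=7 if n=="top" else 6
    g=cv2.resize(im[y:y+h,x:x+w,::-1],None,fx=s,fy=s,interpolation=cv2.INTER_CUBIC)
    for i in range(0,w,10): cv2.putText(g,str(x+i),(i*s,9),0,.35,(0,0,255)); cv2.line(g,(i*s,10),(i*s,16),(0,0,255))
    for i in range(0,h,10): cv2.putText(g,str(y+i),(0,i*s+4),0,.35,(0,0,255))
    cv2.imwrite(f"pics/k_{n}.png",g)
E
```

```text
top ((490.09429931640625, -255.40469360351562), (199.28433227539062, 45.31403732299805), 59.742408752441406) [[420.29998779296875, -330.1000061035156], [459.5, -352.8999938964844], [559.9000244140625, -180.8000030517578], [520.7000122070312, -157.89999389648438]]
scene ((490.269287109375, -254.02536010742188), (197.47865295410156, 42.634700775146484), 59.49964904785156) [[421.79998779296875, -328.29998779296875], [458.5, -349.8999938964844], [558.7999877929688, -179.8000030517578], [522.0, -158.10000610351562]]
```

View pics/k_top.png

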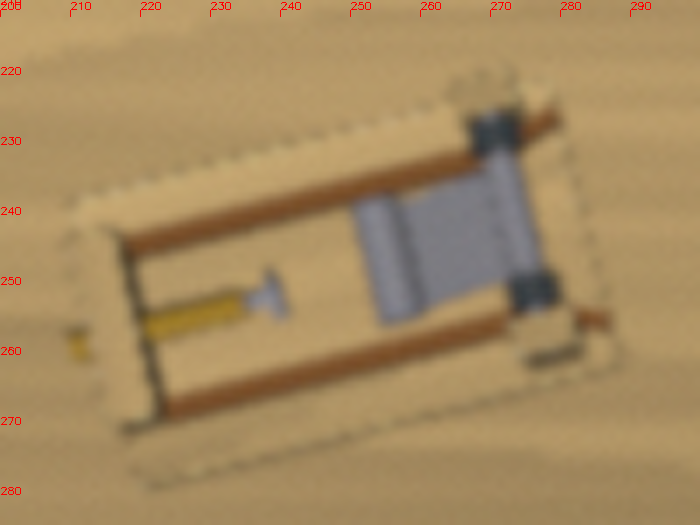

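View pics/k_scene.png

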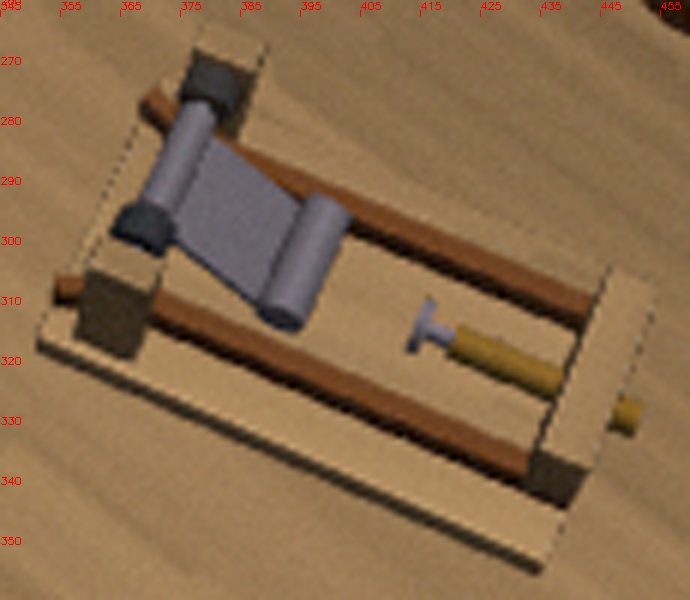

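The top crop shows the keeper's base corners at about (210.7,239), (221,280), (288,262) and (279,222) full-image pixels, and the pin face at (239.6,252). The scene crop shows near base corners at (351,317) and (435,354) and the nose ends at (399,293) and (391,314).

```bash
cat >> h.py <<'E'
def kp(q,P):
    x,y,a=q; P=np.atleast_2d(P); c,s=np.cos(a),np.sin(a)
    return np.c_[x+c*P[:,0]-s*P[:,1],y+s*P[:,0]+c*P[:,1],P[:,2]]
E
python3 - <<'E'
from h import *
from scipy.optimize import least_squares
T,S=np.load("top0.npz"),np.load("scene0.npz")
# (crop px, keeper mm)
ft=[((75,203),(134,-50,12)),((148,488),(134,50,6)),((620,362),(-30,50,6)),((555,88),(-30,-50,12)),((375,200),(35,-20,30)),((405,320),(35,20,30))]
fs=[((38,343),(-30,-50,12)),((541,563),(134,-50,12)),((285,312),(35,-20,30)),((326,210),(35,20,30)),((655,305),(134,50,12))]
ft=[(np.array(a)/7+[200,210],np.array(b)/1e3) for a,b in ft]; fs=[(np.array(a)/6+[345,260],np.array(b)/1e3) for a,b in fs]
def res(q,F=(ft,fs)):
    return np.concatenate([(proj(c,kp(q,[b for a,b in f]))-[a for a,b in f]).ravel() for c,f in((T,ft),(S,fs)) if f in F])
for F in((ft,fs),(ft,),(fs,)):
    r=least_squares(lambda q:res(q,F),[.45,.2,1.7],loss="soft_l1"); print(r.x[:2].round(4),np.degrees(r.x[2]).round(2),res(r.x,F).reshape(-1,2).round(1).tolist())
    if len(F)==2: q=r.x; np.save("q.npy",q)
# channel guides: brown mid-strip px vs line in keeper frame
def tok(c,uv,z):
    w=ray(c,uv,z)[:,:2]-q[:2]; a=q[2]; return (w@np.array([[np.cos(a),-np.sin(a)],[np.sin(a),np.cos(a)]])*1e3).round(1).tolist()
print("guides",tok(T,np.array([(130,247),(470,162),(165,410),(500,327)])/7+[200,210],.024))
print("guidesS",tok(S,np.array([(590,310),(290,178),(525,465),(165,312)])/6+[345,260],.024))
print("pin",tok(T,np.array([(278,293)])/7+[200,210],.022),tok(S,np.array([(422,327)])/6+[345,260],.022))
E
```

```text
[0.5398 0.157 ] 104.55 [[-1.6, -0.8], [-1.9, 0.2], [-0.8, 0.7], [-1.9, -1.5], [-1.0, 0.4], [-1.3, -0.1], [-1.1, -2.0], [-0.0, -0.3], [-1.7, 0.2], [-0.4, -0.9], [-0.8, -4.1]]
[0.5397 0.1537] 104.71 [[-0.2, -0.6], [-0.4, 0.4], [0.7, 0.7], [-0.6, -1.5], [0.4, 0.5], [0.2, 0.0]]
[0.5401 0.1592] 104.1 [[-0.4, -1.3], [0.5, 1.0], [-1.0, 1.2], [0.5, 0.1], [0.2, -2.7]]
guides [[114.8, -26.2], [-0.5, -25.9], [115.8, 29.3], [2.9, 30.1]]
guidesS [[119.9, 26.3], [22.1, 26.9], [119.1, -29.3], [4.9, -31.5]]
pin [[71.3, 0.6]] [[76.3, -0.6]]
```

servo_tool(targets=[{"offset":[0.03,-0.018,0],"dr":[0,0,-4]},{"offset":[0.376,-0.219,0],"dr":[0,0,-46]},{"offset":[0.376,-0.219,0],"dr":[0,0,-46]},{"offset":[0.376,-0.219,0],"dr":[0,0,-46]},{"offset":[0.376,-0.219,0],"dr":[0,0,-46]},{"offset":[0.376,-0.219,0],"dr":[0,0,-46]},{"offset":[0.376,-0.219,0],"dr":[0,0,-46]},{"offset":[0.376,-0.219,0],"dr":[0,0,-46]},{"offset":[0.376,-0.219,0],"dr":[0,0,-46]},{"offset":[0.376,-0.219,0],"dr":[0,0,-46]},{"offset":[0.376,-0.219,0],"dr":[0,0,-46]},{"offset":[0.376,-0.219,0],"dr":[0,0,-46]},{"offset":[0.376,-0.219,0],"dr":[0,0,-46]},{"offset":[0.376,-0.219,0],"dr":[0,0,-46]},{"offset":[0.376,-0.219,0],"dr":[0,0,-46]},{"offset":[0.376,-0.219,0],"dr":[0,0,-46]}], gripper=-1)

```text
time_s: 1.43
position: [0.4589, -0.3089, 0.1834]
tcp_rot: [[0.511, 0.86, -0.0], [0.86, -0.511, 0.0], [-0.0, -0.0, -1.0]]
force: [-1.4, 0.7, -1.4]
opening: 1.002
grasp_force: 0.0
```

```bash
python3 - <<'E'
from rig import bot,viewer
from h import *
c=viewer.capture("wrist"); im=c["color"]; cv2.imwrite("pics/w1.png",im[:,:,::-1]); np.savez("w1.npz",**c)
hsv=cv2.cvtColor(im,cv2.COLOR_RGB2HSV); m=((hsv[...,1]<45)&(hsv[...,2]>120)).astype(np.uint8)
m=cv2.morphologyEx(m,cv2.MORPH_CLOSE,np.ones((15,15)))
k=max(cv2.findContours(m,0,1)[0],key=cv2.contourArea)[:,0]
print(k.min(0),k.max(0)); r=cv2.minAreaRect((ray(c,k,.02)[:,:2]*1e3).astype(np.float32)); print(r,cv2.boxPoints(r).round(1).tolist())
s=bot.read_state(); print(s["time_s"],s["position"],np.round(s["tcp_rot"],3).tolist(),s["force"])
R,t=np.array(c["R"]),np.array(c["t"]); print((-R.T@t).round(3),R.round(2).tolist())
E
```

```text
[292  15] [345 250]
((491.84625244140625, -257.32659912109375), (198.11874389648438, 43.787071228027344), 59.54511260986328) [[422.79998779296875, -331.6000061035156], [460.5, -353.79998779296875], [560.9000244140625, -183.0], [523.2000122070312, -160.8000030517578]]
1.4833 [ 0.45895733 -0.3088955   0.18347233] [[0.511, 0.86, -0.0], [0.86, -0.511, 0.0], [-0.0, -0.0, -1.0]] [-0.45012807 -0.22304011 -0.93398669]
[ 0.494 -0.251  0.384] [[0.86, -0.51, 0.0], [-0.5, -0.83, 0.25], [-0.13, -0.21, -0.97]]
```

View pics/w1.png

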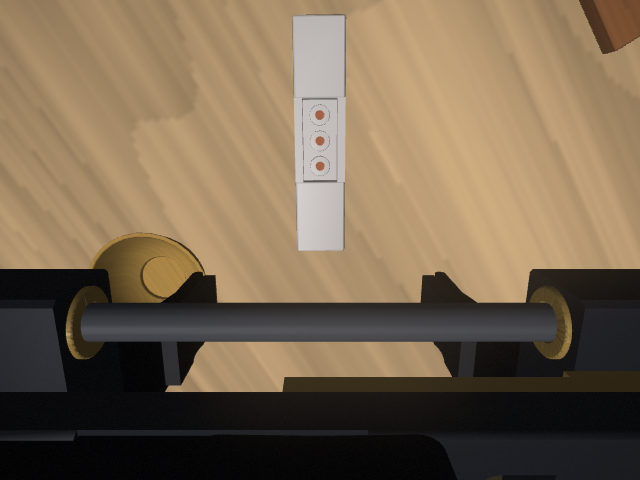

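The wrist view shows the whole tray centred at about (320,132), in line with the fingers. I'll descend and grip.

servo_tool(targets=[{"offset":[0.001,0.001,0.03],"dr":[0,0,-0.3]},{"offset":[0.002,0.001,0.065],"dr":[0,0,-0.3]},{"offset":[0.002,0.001,0.1],"dr":[0,0,-0.3]},{"offset":[0.002,0.001,0.13],"dr":[0,0,-0.3]},{"offset":[0.002,0.001,0.155],"dr":[0,0,-0.3]},{"offset":[0.002,0.001,0.17],"dr":[0,0,-0.3]},{"offset":[0.002,0.001,0.176],"dr":[0,0,-0.3]},{"offset":[0.002,0.001,0.179],"dr":[0,0,-0.3]},{"offset":[0.002,0.001,0.179],"dr":[0,0,-0.3]},{"offset":[0.002,0.001,0.179],"dr":[0,0,-0.3]}])

```text
time_s: 2.32
position: [0.4622, -0.3076, 0.0055]
tcp_rot: [[0.505, 0.863, 0.001], [0.863, -0.505, -0.001], [-0.001, 0.002, -1.0]]
force: [0.4, 0.4, 0.4]
opening: 0.998
grasp_force: 0.0
```

servo_tool(targets=[{"offset":[0,0,0],"dr":[0,0,0]},{"offset":[0,0,0],"dr":[0,0,0]},{"offset":[0,0,0],"dr":[0,0,0]},{"offset":[0,0,0],"dr":[0,0,0]},{"offset":[0,0,0],"dr":[0,0,0]},{"offset":[0,0,0],"dr":[0,0,0]},{"offset":[0,0,0],"dr":[0,0,0]},{"offset":[0,0,0],"dr":[0,0,0]},{"offset":[0,0,0],"dr":[0,0,0]},{"offset":[0,0,0],"dr":[0,0,0]},{"offset":[0,0,0],"dr":[0,0,0]},{"offset":[0,0,0],"dr":[0,0,0]}], gripper=1)

```text
time_s: 3.32
position: [0.4617, -0.3066, 0.0045]
tcp_rot: [[0.505, 0.863, -0.0], [0.863, -0.505, 0.0], [0.0, -0.0, -1.0]]
force: [0.5, 0.7, 0.1]
opening: 0.17
grasp_force: 0.0
```

```bash
python3 - <<'E'
from rig import bot,viewer
from h import *
c=viewer.capture("wrist"); im=c["color"]; t=viewer.capture("top")["color"]
s=bot.read_state(); print(s["time_s"],s["opening"],s["grasp_force"])
cv2.imwrite("pics/w2.png",np.hstack([cv2.resize(im,(400,300)),cv2.resize(t[200:320,380:540],(400,300))])[:,:,::-1])
E
```

```text
3.4167 0.08589832202683423 0.0
```

View pics/w2.png

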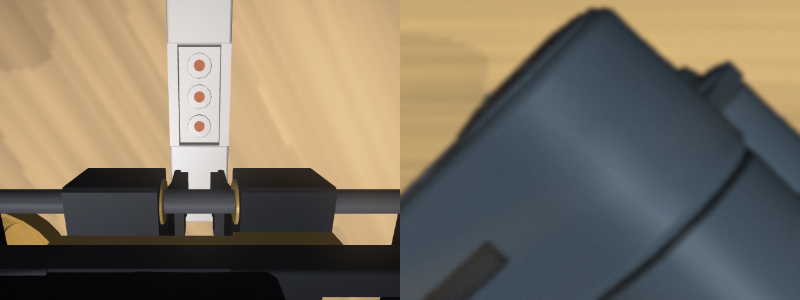

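```bash
python3 - <<'E'
from rig import bot,viewer
from h import *
c=viewer.capture("wrist"); im=c["color"]
s=bot.read_state(); p=np.array(s["position"]); R=np.array(s["tcp_rot"]); print(s["opening"],s["grasp_force"],p,s["force"])
for y in(-.022,0,.022):
  for z in(0,-.0187): print(y,z,proj(c,p+R@[0,y,z]).round())
hsv=cv2.cvtColor(im,cv2.COLOR_RGB2HSV); m=((hsv[...,1]<45)&(hsv[...,2]>120)).astype(np.uint8)
m[350:]=0
k=max(cv2.findContours(cv2.morphologyEx(m,cv2.MORPH_CLOSE,np.ones((15,15))),0,1)[0],key=cv2.contourArea)[:,0]
r=cv2.minAreaRect((ray(c,k,.02)[:,:2]*1e3).astype(np.float32)); print(k.min(0),k.max(0),r)
cv2.imwrite("pics/w3.png",cv2.resize(im[200:400,180:460],None,fx=2.8,fy=2.8)[:,:,::-1])
E
```

```text
0.04984544420440254 0.0 [ 0.4617575  -0.30662265  0.0045367 ] [-0.06049949  0.18908516  0.02818779]
-0.022 0 [[274. 268.]]
-0.022 -0.0187 [[270. 280.]]
0 0 [[317. 268.]]
0 -0.0187 [[317. 280.]]
0.022 0 [[359. 268.]]
0.022 -0.0187 [[363. 280.]]
[266   0] [370 302] ((489.74737548828125, -260.56475830078125), (132.7901153564453, 43.98038101196289), 59.66668701171875)
```

View pics/w3.png

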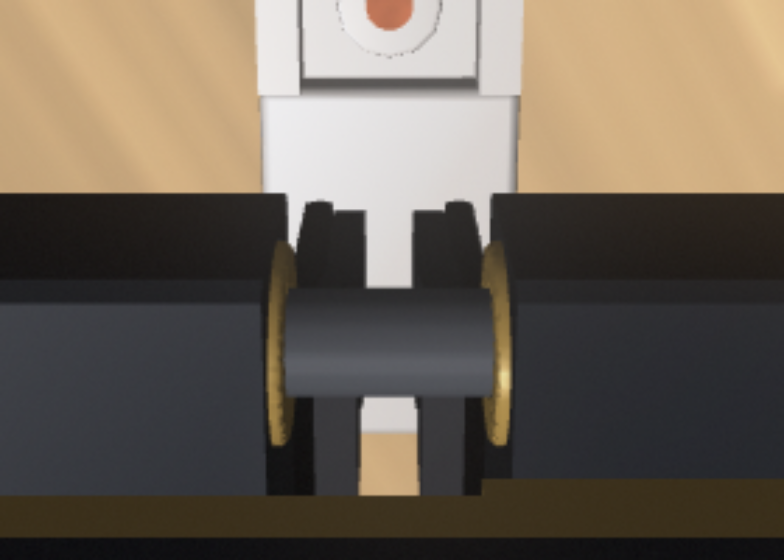

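The wrist close-up shows the closed fingers in front of the white bar. There was no contact force and the tray hasn't moved, so the fingers may be above it. I'll check from the side in the scene view.

```bash
python3 - <<'E'
from rig import bot,viewer
from h import *
c=viewer.capture("scene"); im=c["color"]; np.savez("scene1.npz",**c)
s=bot.read_state(); p=np.array(s["position"]); R=np.array(s["tcp_rot"]); print(s["opening"],s["grasp_force"],p)
for x in(-.0095,.0095): print([proj(c,p+R@[x,0,z]).round(1).tolist() for z in(0,-.0187,-.07)])
cv2.imwrite("pics/s2.png",cv2.resize(im[80:230,160:320],None,fx=4,fy=4,interpolation=cv2.INTER_CUBIC)[:,:,::-1])
E
```

```text
0.032611720484392315 0.0 [ 0.46173203 -0.30659224  0.00454371]
[[[227.3, 146.2]], [[226.3, 140.5]], [[223.4, 124.2]]]
[[[229.5, 152.6]], [[228.6, 147.0]], [[225.8, 130.8]]]
```

View pics/s2.png

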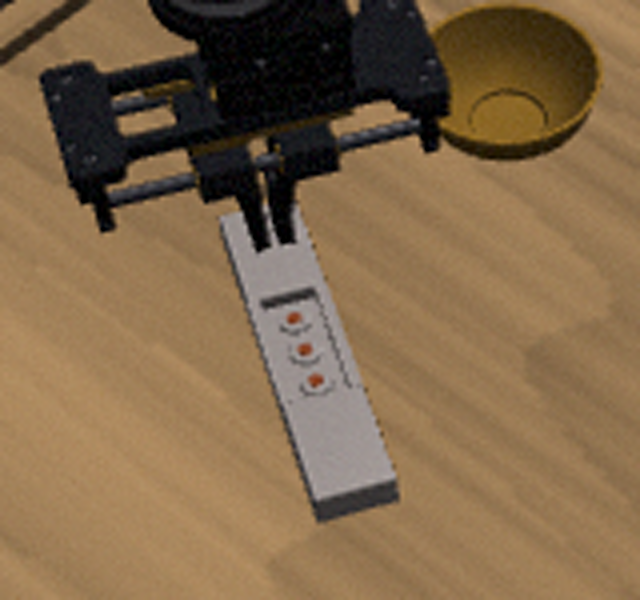

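The side view shows the closed fingertips at about (226–232,141), hovering over the tray. They are some 32–36 mm above where the reported TCP projects (row about 152). The open-finger gap in the first wrist image (205 px for 87 mm) says the same. The TCP z reading is therefore not the true fingertip height, so I'll reopen and feel for the table.

servo_tool(targets=[{"offset":[0,0,0],"dr":[0,0,0]},{"offset":[0,0,0],"dr":[0,0,0]},{"offset":[0,0,0],"dr":[0,0,0]},{"offset":[0,0,0],"dr":[0,0,0]},{"offset":[0,0,0],"dr":[0,0,0]},{"offset":[0,0,0],"dr":[0,0,0]},{"offset":[0,0,0],"dr":[0,0,0]},{"offset":[0,0,0],"dr":[0,0,0]},{"offset":[0,0,0],"dr":[0,0,0]},{"offset":[0,0,0],"dr":[0,0,0]},{"offset":[0,0,0],"dr":[0,0,0]},{"offset":[0,0,0],"dr":[0,0,0]},{"offset":[0,0,0],"dr":[0,0,0]},{"offset":[0,0,0],"dr":[0,0,0]},{"offset":[0,0,0],"dr":[0,0,0]},{"offset":[0,0,0],"dr":[0,0,0]}], gripper=-1)

```text
time_s: 4.85
position: [0.4618, -0.3066, 0.0046]
tcp_rot: [[0.505, 0.863, 0.0], [0.863, -0.505, -0.0], [-0.0, 0.0, -1.0]]
force: [-0.2, 0.9, -0.7]
opening: 0.995
grasp_force: 0.0
```

servo_tool(targets=[{"offset":[0,0,0.002],"dr":[0,0,0]},{"offset":[0,0,0.005],"dr":[0,0,0]},{"offset":[0,0,0.008],"dr":[0,0,0]},{"offset":[0,0,0.011],"dr":[0,0,0]},{"offset":[0,0,0.014],"dr":[0,0,0]},{"offset":[0,0,0.016],"dr":[0,0,0]},{"offset":[0,0,0.016],"dr":[0,0,0]}])

```text
time_s: 5.43
position: [0.4614, -0.3063, -0.0121]
tcp_rot: [[0.505, 0.863, -0.001], [0.863, -0.505, 0.001], [0.0, -0.001, -1.0]]
force: [0.3, 0.3, 0.3]
opening: 1.0
grasp_force: 0.0
```

```bash
python3 - <<'E'
from rig import bot,viewer
from h import *
c=viewer.capture("wrist"); im=c["color"]; np.savez("w4.npz",**c)
s=bot.read_state(); print(s["time_s"],s["opening"],s["position"],s["force"])
w=im[150:390,150:490]; w1=np.load("w1.npz")["color"][150:390,150:490]
cv2.imwrite("pics/w4.png",np.hstack([w,w1])[:,:,::-1])
E
```

```text
5.4833 0.9980399347664013 [ 0.46154007 -0.30640393 -0.01183401] [-0.60351546 -0.00999938  0.28687563]
```

View pics/w4.png

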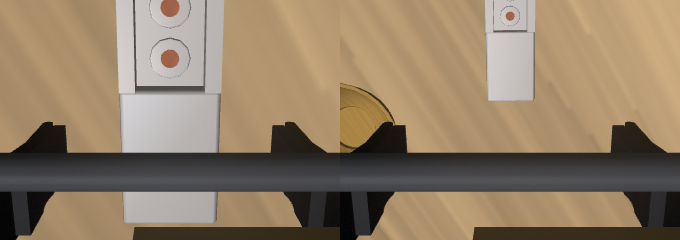

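The wrist view shows the open fingers straddling the tray (tray columns about 270–370, finger inner edges about 217 and 422). At a reported z of −12 mm there is no contact, which confirms the offset. I'll go on down by feel.

servo_tool(targets=[{"offset":[0,0,0.002],"dr":[0,0,0]},{"offset":[0,0,0.005],"dr":[0,0,0]},{"offset":[0,0,0.008],"dr":[0,0,0]},{"offset":[0,0,0.01],"dr":[0,0,0]},{"offset":[0,0,0.011],"dr":[0,0,0]},{"offset":[0,0,0.011],"dr":[0,0,0]}])

```text
time_s: 5.98
position: [0.4616, -0.3064, -0.0228]
tcp_rot: [[0.505, 0.863, -0.0], [0.863, -0.505, 0.0], [0.0, -0.001, -1.0]]
force: [0.7, -1.1, 0.3]
opening: 1.001
grasp_force: 0.0
```

servo_tool(targets=[{"offset":[0,0,0.001],"dr":[0,0,0]},{"offset":[0,0,0.002],"dr":[0,0,0]},{"offset":[0,0,0.003],"dr":[0,0,0]},{"offset":[0,0,0.003],"dr":[0,0,0]}])

```text
time_s: 6.32
position: [0.4617, -0.3066, -0.0256]
tcp_rot: [[0.505, 0.863, -0.0], [0.863, -0.505, 0.0], [0.0, -0.0, -1.0]]
force: [-0.7, 0.4, 0.0]
opening: 0.998
grasp_force: 0.0
```

servo_tool(targets=[{"offset":[0,0,0.001],"dr":[0,0,0]},{"offset":[0,0,0.002],"dr":[0,0,0]},{"offset":[0,0,0.002],"dr":[0,0,0]}])

```text
time_s: 6.57
position: [0.4616, -0.3065, -0.0276]
tcp_rot: [[0.505, 0.863, -0.0], [0.863, -0.505, 0.0], [0.0, -0.0, -1.0]]
force: [-0.3, 0.2, 1.2]
opening: 1.001
grasp_force: 0.0
```

servo_tool(targets=[{"offset":[0,0,0.001],"dr":[0,0,0]},{"offset":[0,0,0.002],"dr":[0,0,0]},{"offset":[0,0,0.002],"dr":[0,0,0]}])

```text
time_s: 6.82
position: [0.4616, -0.3065, -0.0297]
tcp_rot: [[0.505, 0.863, -0.0], [0.863, -0.505, 0.0], [0.0, -0.0, -1.0]]
force: [0.0, 0.3, -0.4]
opening: 1.0
grasp_force: 0.0
```

servo_tool(targets=[{"offset":[0,0,0.001],"dr":[0,0,0]},{"offset":[0,0,0.001],"dr":[0,0,0]}])

```text
time_s: 6.98
position: [0.4617, -0.3065, -0.0306]
tcp_rot: [[0.505, 0.863, -0.0], [0.863, -0.505, 0.0], [0.0, -0.0, -1.0]]
force: [-0.6, -0.1, -0.9]
opening: 1.003
grasp_force: 0.0
```

servo_tool(targets=[{"offset":[0,0,0.001],"dr":[0,0,0]},{"offset":[0,0,0.001],"dr":[0,0,0]}])

```text
time_s: 7.15
position: [0.4617, -0.3066, -0.0316]
tcp_rot: [[0.505, 0.863, -0.0], [0.863, -0.505, 0.0], [0.0, -0.0, -1.0]]
force: [-0.3, -0.3, -0.9]
opening: 1.004
grasp_force: 0.0
```

servo_tool(targets=[{"offset":[0,0,0.001],"dr":[0,0,0]},{"offset":[0,0,0.001],"dr":[0,0,0]}])

```text
time_s: 7.32
position: [0.4617, -0.3065, -0.0326]
tcp_rot: [[0.505, 0.863, -0.0], [0.863, -0.505, 0.0], [0.0, -0.0, -1.0]]
force: [-0.4, 0.5, 0.9]
opening: 1.0
grasp_force: 0.0
```

servo_tool(targets=[{"offset":[0,0,0],"dr":[0,0,0]},{"offset":[0,0,0],"dr":[0,0,0]},{"offset":[0,0,0],"dr":[0,0,0]},{"offset":[0,0,0],"dr":[0,0,0]},{"offset":[0,0,0],"dr":[0,0,0]},{"offset":[0,0,0],"dr":[0,0,0]},{"offset":[0,0,0],"dr":[0,0,0]},{"offset":[0,0,0],"dr":[0,0,0]},{"offset":[0,0,0],"dr":[0,0,0]},{"offset":[0,0,0],"dr":[0,0,0]},{"offset":[0,0,0],"dr":[0,0,0]},{"offset":[0,0,0],"dr":[0,0,0]}], gripper=1)

```text
time_s: 8.32
position: [0.4618, -0.3066, -0.0324]
tcp_rot: [[0.505, 0.863, 0.0], [0.863, -0.505, -0.0], [-0.0, 0.0, -1.0]]
force: [0.4, -0.2, 0.2]
opening: 0.503
grasp_force: 30.0
```

Gripped at 43.8 mm. Next I lift, then swing to the pre-insertion pose.

servo_tool(targets=[{"offset":[0,0,-0.003],"dr":[0,0,0]},{"offset":[0,0,-0.01],"dr":[0,0,0]},{"offset":[0,0,-0.02],"dr":[0,0,0]},{"offset":[0,0,-0.03],"dr":[0,0,0]},{"offset":[0,0,-0.04],"dr":[0,0,0]},{"offset":[0,0,-0.047],"dr":[0,0,0]},{"offset":[0,0,-0.05],"dr":[0,0,0]},{"offset":[0,0,-0.05],"dr":[0,0,0]}])

```text
time_s: 8.98
position: [0.4623, -0.3072, 0.0189]
tcp_rot: [[0.505, 0.863, 0.002], [0.863, -0.505, -0.002], [-0.001, 0.002, -1.0]]
force: [-0.2, -0.6, -3.3]
opening: 0.504
grasp_force: 30.0
```

servo_tool(targets=[{"offset":[0.006,0,0],"dr":[0,0,-1]},{"offset":[0.02,-0.001,0],"dr":[0,0,-3]},{"offset":[0.04,-0.003,0],"dr":[0,0,-6]},{"offset":[0.062,-0.004,0],"dr":[0,0,-9.5]},{"offset":[0.085,-0.006,0],"dr":[0,0,-13]},{"offset":[0.108,-0.007,0],"dr":[0,0,-16.5]},{"offset":[0.131,-0.009,0],"dr":[0,0,-20]},{"offset":[0.154,-0.01,0],"dr":[0,0,-23.5]},{"offset":[0.177,-0.012,0],"dr":[0,0,-27]},{"offset":[0.2,-0.014,0],"dr":[0,0,-30.5]},{"offset":[0.223,-0.015,0],"dr":[0,0,-34]},{"offset":[0.245,-0.017,0],"dr":[0,0,-37.5]},{"offset":[0.265,-0.018,0],"dr":[0,0,-41]},{"offset":[0.28,-0.019,0],"dr":[0,0,-43.5]},{"offset":[0.289,-0.02,0],"dr":[0,0,-44.9]},{"offset":[0.292,-0.02,0],"dr":[0,0,-44.9]},{"offset":[0.292,-0.02,0],"dr":[0,0,-44.9]}])

```text
time_s: 10.4
position: [0.5915, -0.0432, 0.0171]
tcp_rot: [[-0.253, 0.967, -0.001], [0.967, 0.253, 0.0], [0.0, -0.001, -1.0]]
force: [-0.6, 0.3, -2.8]
opening: 0.501
grasp_force: 30.0
```

```bash
python3 - <<'E'
from rig import bot,viewer
from h import *
s=bot.read_state(); print(s["time_s"],s["opening"],s["grasp_force"],s["position"],np.round(s["tcp_rot"],4).tolist(),s["force"],s["moment"])
out=[]
for n in("wrist","top","scene"):
    c=viewer.capture(n); np.savez(n+"5.npz",**c); out.append(c["color"])
w,t,S=out
g=np.zeros((600,800,3),np.uint8); g[:360,:480]=cv2.resize(w[:,:],(480,360)); g[360:,:400]=cv2.resize(t[200:320,200:400],(400,240)); g[360:,400:]=cv2.resize(S[220:370,230:480],(400,240))
cv2.imwrite("pics/c5.png",g[:,:,::-1])
E
```

```text
10.4 0.5012998949324222 30.00002011656761 [ 0.59148029 -0.04318427  0.01705767] [[-0.2535, 0.9673, -0.001], [0.9673, 0.2535, 0.0003], [0.0005, -0.0009, -1.0]] [-0.60074631  0.31357734 -2.84901163] [-0.19483477 -0.10251726 -0.01153508]
```

View pics/c5.png

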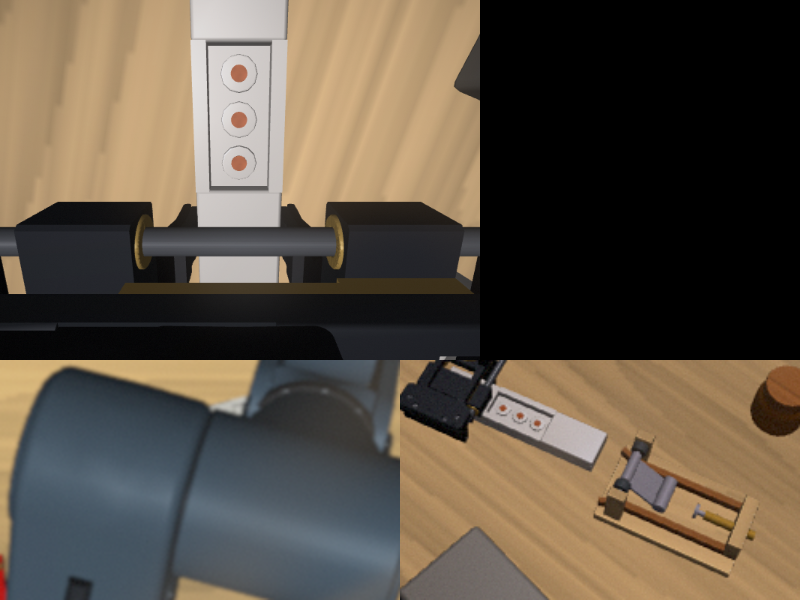

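The composite shows the tray held level and pointing at the keeper, with its leading end at about (603,455). The mouth is at about (610,485) in the scene crop. I'll measure tray against keeper in that same camera.

```bash
python3 - <<'E'
from h import *
c=np.load("scene5.npz"); im=c["color"]; q=np.load("q.npy")
hsv=cv2.cvtColor(im,cv2.COLOR_RGB2HSV); m=((hsv[...,1]<45)&(hsv[...,2]>115)).astype(np.uint8); z=np.zeros_like(m); z[220:300,275:360]=m[220:300,275:360]
z=cv2.morphologyEx(z,cv2.MORPH_CLOSE,np.ones((9,9)))
k=max(cv2.findContours(z,0,1)[0],key=cv2.contourArea)[:,0]; print(k.min(0),k.max(0))
p=np.array([.5915,-.0432]); R=np.array([[-.2535,.9673],[.9673,.2535]])
for h in(.0665,.0695,.0725):
    w=(ray(c,k,h)[:,:2]-p)@R*1e3   # tool frame x,y mm
    r=cv2.minAreaRect(w.astype(np.float32)); print(h,cv2.boxPoints(r).round(1).tolist(),r[1:])
# brown guides in scene0 -> keeper frame strips
for n in("scene0","top0"):
    d=np.load(n+".npz"); hs=cv2.cvtColor(d["color"],cv2.COLOR_RGB2HSV); 
    x0,x1,y0,y1=(345,460,265,360) if n=="scene0" else (205,292,215,285)
    print(n)
    w=ray(d,np.array([(x,y) for y in range(y0,y1) for x in range(x0,x1)]),.024)[:,:2]-q[:2]; a=q[2]
    L=np.c_[w@[np.cos(a),np.sin(a)],w@[-np.sin(a),np.cos(a)]]*1e3
    col=d["color"][y0:y1,x0:x1].reshape(-1,3).astype(float); b=(col[:,0]-col[:,2])/(col.sum(1)+1)
    for xs in((45,65),(65,85),(85,105)):
        o=[]
        for lo,hi in((-42,-18),(18,42)):
            s=(L[:,0]>xs[0])&(L[:,0]<xs[1])&(L[:,1]>lo)&(L[:,1]<hi); wt=np.clip(b[s]-np.percentile(b[s],40),0,None)
            o.append((wt@L[s,1]/wt.sum()).round(2))
        print(xs,o,np.mean(o).round(2))
E
```

```text
[281 227] [358 284]
0.0665 [[-6.300000190734863, 16.100000381469727], [0.4000000059604645, -39.599998474121094], [161.60000610351562, -20.299999237060547], [155.0, 35.29999923706055]] ((162.40220642089844, 56.040321350097656), 6.796064853668213)
0.0695 [[-5.300000190734863, 17.600000381469727], [1.2999999523162842, -37.900001525878906], [162.0, -18.799999237060547], [155.39999389648438, 36.70000076293945]] ((161.85702514648438, 55.85218811035156), 6.79606294631958)
0.0725 [[-4.400000095367432, 19.0], [2.200000047683716, -36.29999923706055], [162.39999389648438, -17.200000762939453], [155.8000030517578, 38.099998474121094]] ((161.3118438720703, 55.6640625), 6.7960662841796875)
scene0
(45, 65) [np.float64(-31.87), np.float64(23.71)] -4.08
(65, 85) [np.float64(-31.46), np.float64(24.13)] -3.67
(85, 105) [np.float64(-31.6), np.float64(23.95)] -3.83
top0
(45, 65) [np.float64(-27.64), np.float64(28.13)] 0.24
(65, 85) [np.float64(-27.69), np.float64(28.36)] 0.33
(85, 105) [np.float64(-27.42), np.float64(28.32)] 0.45
```

```bash
python3 - <<'E'
from h import *
c=np.load("scene5.npz"); g=cv2.cvtColor(c["color"],cv2.COLOR_RGB2GRAY)
p=np.array([.5915,-.0432]); R=np.array([[-.2535,.9673],[.9673,.2535]])
us=[(x,y) for y in range(215,300) for x in range(270,370)]
for h in(.0695,):
    w=(ray(c,us,h)[:,:2]-p)@R*1e3; v=g[215:300,270:370].ravel(); col=c["color"][215:300,270:370].reshape(-1,3).astype(int); sat=col[:,0]-col[:,2]
    for a,b in((100,120),(120,140),(140,155)):
        print(a,[(y,int(np.median(v[s])),int(np.median(sat[s]))) for y in range(-44,44,2) if (s:=(w[:,0]>a)&(w[:,0]<b)&(abs(w[:,1]-y)<1)).any()])
    print([(x,int(np.median(v[s])),int(np.median(sat[s]))) for x in range(146,184,2) if (s:=(abs(w[:,1])<10)&(abs(w[:,0]-x)<1)).any()])
E
```

```text
100 [(-44, 128, 69), (-42, 127, 68), (-40, 126, 68), (-38, 130, 68), (-36, 138, 72), (-34, 138, 74), (-32, 141, 75), (-30, 142, 76), (-28, 144, 77), (-26, 142, 77), (-24, 142, 78), (-22, 138, 68), (-20, 180, 12), (-18, 185, 10), (-16, 185, 12), (-14, 184, 11), (-12, 184, 11), (-10, 183, 11), (-8, 183, 12), (-6, 182, 12), (-4, 181, 12), (-2, 183, 12), (0, 181, 12), (2, 181, 14), (4, 182, 12), (6, 182, 12), (8, 180, 12), (10, 181, 13), (12, 179, 12), (14, 180, 12), (16, 179, 12), (18, 182, 12), (20, 176, 13), (22, 95, 13), (24, 70, 15), (26, 73, 16), (28, 70, 13), (30, 71, 14), (32, 134, 67), (34, 140, 74), (36, 141, 74), (38, 142, 75), (40, 144, 77), (42, 145, 77)]
120 [(-44, 138, 73), (-42, 133, 71), (-40, 131, 69), (-38, 129, 68), (-36, 128, 67), (-34, 129, 66), (-32, 130, 67), (-30, 129, 69), (-28, 135, 73), (-26, 141, 73), (-24, 142, 76), (-22, 141, 73), (-20, 180, 12), (-18, 186, 9), (-16, 185, 11), (-14, 186, 10), (-12, 185, 11), (-10, 185, 10), (-8, 185, 9), (-6, 185, 11), (-4, 185, 10), (-2, 185, 10), (0, 185, 10), (2, 185, 10), (4, 184, 9), (6, 185, 9), (8, 185, 10), (10, 184
[... 492 characters left out ...]
6, 8), (-12, 187, 9), (-10, 189, 7), (-8, 187, 8), (-6, 187, 8), (-4, 188, 8), (-2, 187, 7), (0, 189, 8), (2, 188, 7), (4, 190, 7), (6, 190, 7), (8, 188, 6), (10, 190, 6), (12, 190, 6), (14, 188, 5), (16, 190, 6), (18, 192, 6), (20, 190, 5), (22, 108, 10), (24, 70, 11), (26, 67, 14), (28, 71, 12), (30, 65, 10), (32, 130, 67), (34, 139, 74), (36, 140, 75), (38, 139, 75), (40, 142, 76), (42, 140, 75)]
[(146, 188, 7), (148, 187, 8), (150, 189, 7), (152, 190, 6), (154, 191, 7), (156, 189, 5), (158, 127, 12), (160, 73, 23), (162, 132, 68), (164, 141, 77), (166, 142, 76), (168, 141, 75), (170, 142, 76), (172, 141, 77), (174, 141, 73), (176, 141, 77), (178, 142, 76), (180, 140, 75), (182, 135, 72)]
```

The tray is centred in the grip (edges at ±21.5 mm) and its leading end is 158 mm ahead of the TCP. It needs a 1.7 mm sideways correction.

servo_tool(targets=[{"offset":[0,0.001,0.004],"dr":[0,0,0]},{"offset":[0,0.0017,0.012],"dr":[0,0,0]},{"offset":[0,0.0017,0.02],"dr":[0,0,0]},{"offset":[0,0.0017,0.027],"dr":[0,0,0]},{"offset":[0,0.0017,0.031],"dr":[0,0,0]},{"offset":[0,0.0017,0.0333],"dr":[0,0,0]},{"offset":[0,0.0017,0.0333],"dr":[0,0,0]},{"offset":[0,0.0017,0.0333],"dr":[0,0,0]}])

```text
time_s: 11.22
position: [0.5934, -0.044, -0.016]
tcp_rot: [[-0.252, 0.968, -0.0], [0.968, 0.252, 0.0], [0.0, -0.0, -1.0]]
force: [0.1, 0.4, -2.2]
opening: 0.503
grasp_force: 30.0
```

servo_tool(targets=[{"offset":[0.002,0,0],"dr":[0,0,0]},{"offset":[0.005,0,0],"dr":[0,0,0]},{"offset":[0.008,0,0],"dr":[0,0,0]},{"offset":[0.011,0,0],"dr":[0,0,0]},{"offset":[0.014,0,0],"dr":[0,0,0]},{"offset":[0.017,0,0],"dr":[0,0,0]},{"offset":[0.02,0,0],"dr":[0,0,0]},{"offset":[0.022,0,0],"dr":[0,0,0]},{"offset":[0.024,0,0],"dr":[0,0,0]},{"offset":[0.026,0,0],"dr":[0,0,0]},{"offset":[0.026,0,0],"dr":[0,0,0]}])

```text
time_s: 12.13
position: [0.5867, -0.0184, -0.0158]
tcp_rot: [[-0.252, 0.968, -0.0], [0.968, 0.252, 0.0], [0.0, -0.0, -1.0]]
force: [-0.5, -0.1, -2.5]
opening: 0.502
grasp_force: 30.0
```

servo_tool(targets=[{"offset":[0.002,0,0],"dr":[0,0,0]},{"offset":[0.004,0,0],"dr":[0,0,0]},{"offset":[0.006,0,0],"dr":[0,0,0]},{"offset":[0.008,0,0],"dr":[0,0,0]},{"offset":[0.01,0,0],"dr":[0,0,0]},{"offset":[0.012,0,0],"dr":[0,0,0]},{"offset":[0.012,0,0],"dr":[0,0,0]}])

```text
time_s: 12.72
position: [0.5836, -0.0067, -0.0158]
tcp_rot: [[-0.252, 0.968, -0.0], [0.968, 0.252, 0.0], [0.0, -0.0, -1.0]]
force: [0.0, 1.1, -2.5]
opening: 0.503
grasp_force: 30.0
```

servo_tool(targets=[{"offset":[0.002,0,0],"dr":[0,0,0]},{"offset":[0.004,0,0],"dr":[0,0,0]},{"offset":[0.006,0,0],"dr":[0,0,0]},{"offset":[0.008,0,0],"dr":[0,0,0]},{"offset":[0.01,0,0],"dr":[0,0,0]},{"offset":[0.012,0,0],"dr":[0,0,0]},{"offset":[0.012,0,0],"dr":[0,0,0]}])

```text
time_s: 13.3
position: [0.5806, 0.0049, -0.0158]
tcp_rot: [[-0.252, 0.968, -0.0], [0.968, 0.252, 0.0], [0.0, -0.0, -1.0]]
force: [0.2, -0.1, -2.6]
opening: 0.504
grasp_force: 30.0
```

servo_tool(targets=[{"offset":[0,0,0.001],"dr":[0,0,0]},{"offset":[0,0,0.0015],"dr":[0,0,0]},{"offset":[0,0,0.0015],"dr":[0,0,0]},{"offset":[0,0,0.0015],"dr":[0,0,0]}])

```text
time_s: 13.63
position: [0.5809, 0.0043, -0.0173]
tcp_rot: [[-0.252, 0.968, -0.0], [0.968, 0.252, 0.0], [0.0, -0.0, -1.0]]
force: [-0.3, -0.6, -2.5]
opening: 0.495
grasp_force: 30.0
```

servo_tool(targets=[{"offset":[0,0,0.0005],"dr":[0,0,0]},{"offset":[0,0,0.001],"dr":[0,0,0]},{"offset":[0,0,0.001],"dr":[0,0,0]}])

```text
time_s: 13.88
position: [0.5808, 0.0043, -0.0183]
tcp_rot: [[-0.252, 0.968, -0.0], [0.968, 0.252, 0.0], [0.0, -0.0, -1.0]]
force: [0.8, -0.0, -3.3]
opening: 0.504
grasp_force: 30.0
```

servo_tool(targets=[{"offset":[0,0,0.0005],"dr":[0,0,0]},{"offset":[0,0,0.001],"dr":[0,0,0]},{"offset":[0,0,0.001],"dr":[0,0,0]}])

```text
time_s: 14.13
position: [0.5808, 0.0044, -0.0193]
tcp_rot: [[-0.252, 0.968, -0.0], [0.968, 0.252, 0.0], [0.0, -0.0, -1.0]]
force: [-0.0, -0.2, -3.2]
opening: 0.508
grasp_force: 30.0
```

servo_tool(targets=[{"offset":[0,0,0.0006],"dr":[0,0,0]},{"offset":[0,0,0.0006],"dr":[0,0,0]},{"offset":[0,0,0.0006],"dr":[0,0,0]}])

```text
time_s: 14.38
position: [0.5809, 0.0044, -0.0198]
tcp_rot: [[-0.252, 0.968, 0.0], [0.968, 0.252, 0.0], [0.0, 0.0, -1.0]]
force: [-0.3, 0.1, -2.3]
opening: 0.503
grasp_force: 30.0
```

servo_tool(targets=[{"offset":[0,0,0.0004],"dr":[0,0,0]},{"offset":[0,0,0.0004],"dr":[0,0,0]},{"offset":[0,0,0.0004],"dr":[0,0,0]}])

```text
time_s: 14.63
position: [0.5809, 0.0044, -0.0202]
tcp_rot: [[-0.252, 0.968, 0.0], [0.968, 0.252, -0.0], [-0.0, 0.0, -1.0]]
force: [-0.5, -0.5, -2.1]
opening: 0.503
grasp_force: 30.0
```

servo_tool(targets=[{"offset":[0.002,0,0],"dr":[0,0,0]},{"offset":[0.004,0,0],"dr":[0,0,0]},{"offset":[0.006,0,0],"dr":[0,0,0]},{"offset":[0.008,0,0],"dr":[0,0,0]},{"offset":[0.01,0,0],"dr":[0,0,0]},{"offset":[0.012,0,0],"dr":[0,0,0]},{"offset":[0.014,0,0],"dr":[0,0,0]},{"offset":[0.016,0,0],"dr":[0,0,0]},{"offset":[0.018,0,0],"dr":[0,0,0]}])

```text
time_s: 15.38
position: [0.5775, 0.0205, -0.02]
tcp_rot: [[-0.254, 0.967, 0.002], [0.967, 0.254, -0.003], [-0.003, 0.002, -1.0]]
force: [1.3, -8.9, -1.2]
opening: 0.502
grasp_force: 30.0
```

servo_tool(targets=[{"offset":[0.001,0,0],"dr":[0,0,0]},{"offset":[0.002,0,0],"dr":[0,0,0]},{"offset":[0.003,0,0],"dr":[0,0,0]},{"offset":[0.004,0,0],"dr":[0,0,0]},{"offset":[0.005,0,0],"dr":[0,0,0]}])

```text
time_s: 15.8
position: [0.5772, 0.0241, -0.0197]
tcp_rot: [[-0.254, 0.967, 0.004], [0.967, 0.254, -0.004], [-0.005, 0.003, -1.0]]
force: [1.2, -8.5, -2.2]
opening: 0.502
grasp_force: 30.0
```

servo_tool(targets=[{"offset":[0.001,0,0],"dr":[0,0,0]},{"offset":[0.002,0,0],"dr":[0,0,0]},{"offset":[0.003,0,0],"dr":[0,0,0]}])

```text
time_s: 16.05
position: [0.5767, 0.0269, -0.0196]
tcp_rot: [[-0.254, 0.967, 0.005], [0.967, 0.254, -0.004], [-0.005, 0.003, -1.0]]
force: [1.7, -8.6, -1.3]
opening: 0.505
grasp_force: 30.0
```

servo_tool(targets=[{"offset":[0.001,0,0],"dr":[0,0,0]},{"offset":[0.002,0,0],"dr":[0,0,0]},{"offset":[0.003,0,0],"dr":[0,0,0]}])

```text
time_s: 16.3
position: [0.5761, 0.0298, -0.0196]
tcp_rot: [[-0.254, 0.967, 0.005], [0.967, 0.254, -0.004], [-0.005, 0.004, -1.0]]
force: [1.1, -9.2, -1.2]
opening: 0.502
grasp_force: 30.0
```

```bash
cat > m.py <<'E'
from rig import bot,viewer
from h import *
c=viewer.capture("scene"); s=bot.read_state()
q=np.array([.5407,.158,np.radians(104.65)]); a=q[2]; E=np.array([[np.cos(a),-np.sin(a)],[np.sin(a),np.cos(a)]])
print(s["time_s"],((np.array(s["position"])[:2]-q[:2])@E*1e3).round(1),"F",(np.array(s["force"])[:2]@E).round(1),np.round(s["moment"],2),"yaw",np.degrees(np.arctan2(s["tcp_rot"][1][0],s["tcp_rot"][0][0])).round(2))
us=np.array([(x,y) for y in range(200,360) for x in range(270,460)]); im=c["color"][200:360,270:460].reshape(-1,3).astype(int); v=im.mean(1); sat=im[:,0]-im[:,2]
w=(ray(c,us,.032)[:,:2]-q[:2])@E*1e3
wh=(v>155)&(sat<30)
for x in range(-100,100,8):
    m=wh&(abs(w[:,0]-x)<4)&(abs(w[:,1])<32)
    if m.sum()>4: print(x,np.percentile(w[m,1],[2,98]).round(1),m.sum(),end="; ")
print()
# dark/grey arm pixels along centre strip
for y in(-14,0,14): print(y,[(x,int(np.median(v[m])),int(np.median(sat[m]))) for x in range(-30,80,4) if (m:=(abs(w[:,0]-x)<2)&(abs(w[:,1]-y)<3)).any()])
E
python3 m.py
```

```text
16.35 [-132.8   -1.8] F [-8.4 -0.5] [-1.52 -0.35  0.04] yaw 104.7
-100 [-22.   19.1] 67; -92 [-22.1  19.1] 61; -84 [-21.8  19. ] 74; -76 [-22.   19.6] 64; -68 [-22.3  19.4] 70; -60 [-21.8  19.4] 73; -52 [-22.5  19.5] 60; -44 [-21.7  19.7] 78; -36 [-21.8  18.4] 72; -28 [-20.6  18.1] 87; -20 [-15.5  17.6] 41; -4 [-21.5 -13. ] 8; 4 [-21.7 -13.4] 20; 12 [-21.5 -15.6] 15; 20 [-22.  -16.8] 13; 
-14 [(-30, 195, 10), (-26, 198, 9), (-22, 112, 3), (-18, 43, -4), (-14, 37, -6), (-10, 44, -5), (-6, 47, -6), (-2, 159, 3), (2, 198, 2), (6, 190, 1), (10, 141, -1), (14, 108, 0), (18, 106, -2), (22, 118, -1), (26, 124, -1), (30, 82, 0), (34, 109, -1), (38, 86, -2), (42, 101, -3), (46, 131, 69), (50, 150, 85), (54, 149, 85), (58, 149, 84), (62, 149, 85), (66, 150, 86), (70, 149, 83), (74, 143, 81), (78, 149, 86)]
0 [(-30, 195, 5), (-26, 197, 6), (-22, 199, 6), (-18, 110, 3), (-14, 122, 0), (-10, 115, -1), (-6, 100, -1), (-2, 126, -2), (2, 126, -2), (6, 122, -1), (10, 124, -1), (14, 122, 0), (18, 121, -2), (22, 123, -2), (26, 124, -1), (30, 94, 0), (34, 114, -1), (38, 136, -2), (42, 115, -3), (46, 108, 47), (50, 144, 83), (54, 143, 81), (58, 144, 82), (62, 143, 80), (66, 145, 82), (70, 144, 84), (74, 136, 3), (78, 143, 64)]
14 [(-30, 196, 4), (-26, 198, 4), (-22, 199, 3), (-18, 117, 1), (-14, 130, 0), (-10, 119, 0), (-6, 94, 0), (-2, 127, -1), (2, 124, -2), (6, 126, -2), (10, 123, -2), (14, 123, -1), (18, 124, -2), (22, 123, -2), (26, 122, -2), (30, 94, -1), (34, 118, -2), (38, 134, -2), (42, 111, -1), (46, 90, 28), (50, 136, 77), (54, 121, 72), (58, 106, 60), (62, 135, 78), (66, 140, 81), (70, 124, 73), (74, 124, 73), (78, 143, 82)]
```

The tray is in the channel and pushing the arm back at a steady 9 N or so. I'll carry on slowly.

servo_tool(targets=[{"offset":[0.001,0,0],"dr":[0,0,0]},{"offset":[0.002,0,0],"dr":[0,0,0]},{"offset":[0.003,0,0],"dr":[0,0,0]},{"offset":[0.004,0,0],"dr":[0,0,0]}])

```text
time_s: 16.68
position: [0.5751, 0.0336, -0.0196]
tcp_rot: [[-0.254, 0.967, 0.005], [0.967, 0.254, -0.004], [-0.005, 0.004, -1.0]]
force: [2.5, -9.1, -0.7]
opening: 0.506
grasp_force: 30.0
```

servo_tool(targets=[{"offset":[0.001,0,0],"dr":[0,0,0]},{"offset":[0.002,0,0],"dr":[0,0,0]},{"offset":[0.003,0,0],"dr":[0,0,0]},{"offset":[0.004,0,0],"dr":[0,0,0]}])

```text
time_s: 17.02
position: [0.5741, 0.0376, -0.0196]
tcp_rot: [[-0.254, 0.967, 0.005], [0.967, 0.254, -0.004], [-0.005, 0.004, -1.0]]
force: [1.4, -8.7, -0.7]
opening: 0.505
grasp_force: 30.0
```

servo_tool(targets=[{"offset":[0.001,0,0],"dr":[0,0,0]},{"offset":[0.002,0,0],"dr":[0,0,0]},{"offset":[0.003,0,0],"dr":[0,0,0]},{"offset":[0.004,0,0],"dr":[0,0,0]}])

```text
time_s: 17.35
position: [0.5728, 0.0418, -0.0197]
tcp_rot: [[-0.253, 0.967, 0.004], [0.967, 0.253, -0.003], [-0.004, 0.003, -1.0]]
force: [1.6, -7.5, -1.5]
opening: 0.502
grasp_force: 30.0
```

```bash
python3 m.py
```

```text
17.4 [-120.2   -1.6] F [-6.3 -0.5] [-1.24 -0.3   0.01] yaw 104.67
-92 [-21.3  19.4] 35; -84 [-21.9  19.6] 62; -76 [-21.9  19.5] 71; -68 [-22.2  18.9] 78; -60 [-22.1  19.7] 54; -52 [-22.1  19.4] 80; -44 [-21.7  19.3] 75; -36 [-22.3  19.3] 60; -28 [-21.2  19.3] 69; -20 [-15.5  17.6] 41; -4 [-21.5 -13. ] 9; 4 [-21.6 -12.5] 22; 12 [-21.5 -13.8] 19; 20 [-21.9 -15.1] 17; 28 [-21.6 -17. ] 12; 36 [-22.  -18.4] 7; 
-14 [(-30, 198, 4), (-26, 193, 3), (-22, 112, 5), (-18, 40, -4), (-14, 38, -4), (-10, 41, -6), (-6, 48, -2), (-2, 165, 4), (2, 199, 3), (6, 199, 3), (10, 198, 3), (14, 143, 1), (18, 124, -1), (22, 129, 0), (26, 105, 0), (30, 86, 0), (34, 61, -2), (38, 54, -1), (42, 57, -1), (46, 81, -3), (50, 150, 87), (54, 150, 85), (58, 148, 84), (62, 150, 84), (66, 150, 85), (70, 151, 86), (74, 148, 81), (78, 151, 87)]
0 [(-30, 194, 6), (-26, 158, 5), (-22, 199, 5), (-18, 104, 2), (-14, 116, -1), (-10, 113, -2), (-6, 106, -2), (-2, 129, -1), (2, 127, -2), (6, 127, -3), (10, 128, -2), (14, 128, -3), (18, 126, -2), (22, 126, -2), (26, 127, -1), (30, 123, -1), (34, 98, -2), (38, 130, -2), (42, 126, -2), (46, 98, -3), (50, 143, 83), (54, 144, 83), (58, 145, 82), (62, 144, 81), (66, 144, 84), (70, 145, 82), (74, 131, 4), (78, 145, 65)]
14 [(-30, 152, 4), (-26, 156, 4), (-22, 199, 0), (-18, 116, 0), (-14, 128, -1), (-10, 122, 0), (-6, 98, -1), (-2, 129, -1), (2, 127, -3), (6, 128, -3), (10, 127, -2), (14, 126, -3), (18, 126, -2), (22, 126, -2), (26, 124, -1), (30, 122, -2), (34, 102, -2), (38, 132, -2), (42, 120, -3), (46, 105, -1), (50, 139, 82), (54, 120, 73), (58, 106, 63), (62, 136, 77), (66, 145, 82), (70, 122, 71), (74, 124, 75), (78, 140, 81)]
```

The arm has ridden up and the force is falling. By the scene camera the pin face is at about x = 73, roughly 35 mm ahead of the tray's end.

servo_tool(targets=[{"offset":[0.001,0,0],"dr":[0,0,0]},{"offset":[0.002,0,0],"dr":[0,0,0]},{"offset":[0.003,0,0],"dr":[0,0,0]},{"offset":[0.004,0,0],"dr":[0,0,0]},{"offset":[0.005,0,0],"dr":[0,0,0]},{"offset":[0.006,0,0],"dr":[0,0,0]},{"offset":[0.007,0,0],"dr":[0,0,0]},{"offset":[0.008,0,0],"dr":[0,0,0]}])

```text
time_s: 18.07
position: [0.5705, 0.0501, -0.0198]
tcp_rot: [[-0.253, 0.967, 0.004], [0.967, 0.253, -0.003], [-0.003, 0.003, -1.0]]
force: [1.8, -5.9, -1.5]
opening: 0.506
grasp_force: 30.0
```

servo_tool(targets=[{"offset":[0.001,0,0],"dr":[0,0,0]},{"offset":[0.002,0,0],"dr":[0,0,0]},{"offset":[0.003,0,0],"dr":[0,0,0]},{"offset":[0.004,0,0],"dr":[0,0,0]},{"offset":[0.005,0,0],"dr":[0,0,0]},{"offset":[0.006,0,0],"dr":[0,0,0]},{"offset":[0.007,0,0],"dr":[0,0,0]},{"offset":[0.008,0,0],"dr":[0,0,0]}])

```text
time_s: 18.73
position: [0.5683, 0.0579, -0.0199]
tcp_rot: [[-0.253, 0.967, 0.003], [0.967, 0.253, -0.002], [-0.003, 0.003, -1.0]]
force: [1.4, -6.2, -2.8]
opening: 0.502
grasp_force: 30.0
```

servo_tool(targets=[{"offset":[0.001,0,0],"dr":[0,0,0]},{"offset":[0.002,0,0],"dr":[0,0,0]},{"offset":[0.003,0,0],"dr":[0,0,0]},{"offset":[0.004,0,0],"dr":[0,0,0]},{"offset":[0.005,0,0],"dr":[0,0,0]},{"offset":[0.006,0,0],"dr":[0,0,0]}])

```text
time_s: 19.23
position: [0.5667, 0.0638, -0.0199]
tcp_rot: [[-0.253, 0.967, 0.003], [0.967, 0.253, -0.002], [-0.003, 0.002, -1.0]]
force: [2.0, -5.1, -1.8]
opening: 0.505
grasp_force: 30.0
```

```bash
python3 m.py | head -2
```

```text
19.2833 [-97.5  -1.3] F [-6.7  0.6] [-1.02 -0.36 -0.04] yaw 104.65
-100 [13.2 19.6] 14; -68 [-20.6  19.7] 37; -60 [-22.1  19.7] 54; -52 [-21.3  19.8] 76; -44 [-21.7  19.7] 77; -36 [-21.8  20. ] 57; -28 [-21.6  20.1] 80; -20 [-15.8  19.7] 33; -4 [-21.5 -13. ] 5; 4 [-21.1 -12.4] 21; 12 [-21.5 -13.8] 19; 20 [-21.6 -15.1] 16; 28 [-21.6 -16.4] 13; 36 [-21.8 -18.4] 7; 44 [-21.6  15. ] 11; 52 [-20.9  18.6] 95; 60 [-21.2  18. ] 58;
```

Steady drag is about 6.2 N. Next I feel for the stop in small calls.

servo_tool(targets=[{"offset":[0.001,0,0],"dr":[0,0,0]},{"offset":[0.002,0,0],"dr":[0,0,0]},{"offset":[0.003,0,0],"dr":[0,0,0]},{"offset":[0.004,0,0],"dr":[0,0,0]},{"offset":[0.005,0,0],"dr":[0,0,0]}])

```text
time_s: 19.7
position: [0.5654, 0.0686, -0.02]
tcp_rot: [[-0.253, 0.967, 0.003], [0.967, 0.253, -0.002], [-0.003, 0.002, -1.0]]
force: [1.1, -5.8, -2.2]
opening: 0.504
grasp_force: 30.0
```

servo_tool(targets=[{"offset":[0.001,0,0],"dr":[0,0,0]},{"offset":[0.002,0,0],"dr":[0,0,0]}])

```text
time_s: 19.87
position: [0.5648, 0.0706, -0.02]
tcp_rot: [[-0.253, 0.967, 0.003], [0.967, 0.253, -0.002], [-0.003, 0.002, -1.0]]
force: [2.3, -6.0, -2.4]
opening: 0.505
grasp_force: 30.0
```

servo_tool(targets=[{"offset":[0.001,0,0],"dr":[0,0,0]},{"offset":[0.002,0,0],"dr":[0,0,0]}])

```text
time_s: 20.03
position: [0.5642, 0.0726, -0.02]
tcp_rot: [[-0.253, 0.968, 0.003], [0.968, 0.253, -0.002], [-0.003, 0.002, -1.0]]
force: [1.8, -6.4, -1.7]
opening: 0.501
grasp_force: 30.0
```

servo_tool(targets=[{"offset":[0.001,0,0],"dr":[0,0,0]},{"offset":[0.002,0,0],"dr":[0,0,0]}])

```text
time_s: 20.2
position: [0.564, 0.0742, -0.02]
tcp_rot: [[-0.253, 0.967, 0.003], [0.967, 0.253, -0.003], [-0.003, 0.002, -1.0]]
force: [1.9, -7.8, -2.4]
opening: 0.504
grasp_force: 30.0
```

servo_tool(targets=[{"offset":[0.0005,0,0],"dr":[0,0,0]},{"offset":[0.001,0,0],"dr":[0,0,0]}])

```text
time_s: 20.37
position: [0.5638, 0.0749, -0.02]
tcp_rot: [[-0.254, 0.967, 0.003], [0.967, 0.254, -0.003], [-0.004, 0.002, -1.0]]
force: [1.7, -8.2, -3.3]
opening: 0.507
grasp_force: 30.0
```

servo_tool(targets=[{"offset":[0.0005,0,0],"dr":[0,0,0]},{"offset":[0.001,0,0],"dr":[0,0,0]}])

```text
time_s: 20.53
position: [0.5636, 0.0758, -0.02]
tcp_rot: [[-0.254, 0.967, 0.003], [0.967, 0.254, -0.003], [-0.004, 0.002, -1.0]]
force: [1.3, -8.9, -2.7]
opening: 0.501
grasp_force: 30.0
```

servo_tool(targets=[{"offset":[0.0005,0,0],"dr":[0,0,0]},{"offset":[0.0005,0,0],"dr":[0,0,0]}])

```text
time_s: 20.7
position: [0.5635, 0.0763, -0.02]
tcp_rot: [[-0.254, 0.967, 0.003], [0.967, 0.254, -0.003], [-0.004, 0.002, -1.0]]
force: [1.9, -7.3, -2.8]
opening: 0.499
grasp_force: 30.0
```

servo_tool(targets=[{"offset":[0.0005,0,0],"dr":[0,0,0]},{"offset":[0.0005,0,0],"dr":[0,0,0]}])

```text
time_s: 20.87
position: [0.5634, 0.0766, -0.02]
tcp_rot: [[-0.254, 0.967, 0.003], [0.967, 0.254, -0.003], [-0.004, 0.002, -1.0]]
force: [2.6, -9.6, -2.3]
opening: 0.5
grasp_force: 30.0
```

servo_tool(targets=[{"offset":[0.0005,0,0],"dr":[0,0,0]},{"offset":[0.0005,0,0],"dr":[0,0,0]}])

```text
time_s: 21.03
position: [0.5635, 0.0767, -0.0199]
tcp_rot: [[-0.254, 0.967, 0.004], [0.967, 0.254, -0.004], [-0.005, 0.003, -1.0]]
force: [2.4, -9.3, -1.9]
opening: 0.504
grasp_force: 30.0
```

servo_tool(targets=[{"offset":[0.0005,0,0],"dr":[0,0,0]},{"offset":[0.0005,0,0],"dr":[0,0,0]}])

```text
time_s: 21.2
position: [0.5636, 0.0767, -0.0199]
tcp_rot: [[-0.254, 0.967, 0.004], [0.967, 0.254, -0.004], [-0.005, 0.003, -1.0]]
force: [2.5, -11.1, -3.6]
opening: 0.502
grasp_force: 30.0
```

servo_tool(targets=[{"offset":[0.0005,0,0],"dr":[0,0,0]},{"offset":[0.0005,0,0],"dr":[0,0,0]}])

```text
time_s: 21.37
position: [0.5637, 0.0767, -0.0198]
tcp_rot: [[-0.255, 0.967, 0.004], [0.967, 0.255, -0.005], [-0.006, 0.003, -1.0]]
force: [2.0, -13.1, -2.2]
opening: 0.504
grasp_force: 30.0
```

The stop has bottomed: position is fixed while force climbs. I'll ease off the pressure, open, then lift away.

servo_tool(targets=[{"offset":[-0.001,0,0],"dr":[0,0,0]},{"offset":[-0.002,0,0],"dr":[0,0,0]},{"offset":[-0.002,0,0],"dr":[0,0,0]}])

```text
time_s: 21.62
position: [0.5632, 0.0766, -0.0201]
tcp_rot: [[-0.253, 0.968, 0.003], [0.968, 0.253, -0.002], [-0.003, 0.002, -1.0]]
force: [1.8, -6.2, -3.4]
opening: 0.498
grasp_force: 30.0
```

servo_tool(targets=[{"offset":[0,0,0],"dr":[0,0,0]},{"offset":[0,0,0],"dr":[0,0,0]},{"offset":[0,0,0],"dr":[0,0,0]},{"offset":[0,0,0],"dr":[0,0,0]},{"offset":[0,0,0],"dr":[0,0,0]},{"offset":[0,0,0],"dr":[0,0,0]},{"offset":[0,0,0],"dr":[0,0,0]},{"offset":[0,0,0],"dr":[0,0,0]},{"offset":[0,0,0],"dr":[0,0,0]},{"offset":[0,0,0],"dr":[0,0,0]}], gripper=-1)

```text
time_s: 22.45
position: [0.5616, 0.0785, -0.0203]
tcp_rot: [[-0.252, 0.968, -0.0], [0.968, 0.252, 0.0], [0.0, -0.0, -1.0]]
force: [0.4, -0.4, 1.1]
opening: 0.997
grasp_force: 0.0
```

servo_tool(targets=[{"offset":[0,0,-0.003],"dr":[0,0,0]},{"offset":[0,0,-0.01],"dr":[0,0,0]},{"offset":[0,0,-0.02],"dr":[0,0,0]},{"offset":[0,0,-0.035],"dr":[0,0,0]},{"offset":[0,0,-0.055],"dr":[0,0,0]},{"offset":[0,0,-0.08],"dr":[0,0,0]},{"offset":[-0.02,0,-0.11],"dr":[0,0,0]},{"offset":[-0.05,0,-0.13],"dr":[0,0,0]},{"offset":[-0.08,0,-0.15],"dr":[0,0,0]},{"offset":[-0.1,0,-0.15],"dr":[0,0,0]},{"offset":[-0.1,0,-0.15],"dr":[0,0,0]},{"offset":[-0.1,0,-0.15],"dr":[0,0,0]}])

```text
time_s: 23.45
position: [0.587, -0.0192, 0.131]
tcp_rot: [[-0.25, 0.968, 0.001], [0.968, 0.25, 0.0], [-0.0, 0.001, -1.0]]
force: [0.0, 0.3, -1.2]
opening: 1.0
grasp_force: 0.0
```

```bash
python3 m.py
```

```text
23.5 [-181.9    0.6] F [0.3 0. ] [-0.   -0.08  0.01] yaw 104.54
-100 [-20.4  18. ] 84; -92 [-20.9  18.4] 86; -84 [-20.4  18.4] 84; -76 [-20.8  18.3] 86; -68 [-20.3  18.8] 90; -60 [-21.4  18.9] 54; -52 [-21.7  19.8] 74; -44 [-21.9  19.4] 63; -36 [-22.2  19.2] 76; -28 [-21.8  19.8] 66; -20 [-16.1  19.8] 25; -4 [-21.5 -14.7] 5; 4 [-22.1 -13.2] 22; 12 [-21.5 -14.4] 18; 20 [-21.1 -15. ] 15; 28 [-21.6 -16.4] 13; 36 [-21.2 -18.3] 6; 44 [-21.6  15.1] 10; 52 [-20.4  18.6] 92; 60 [-20.8  18.6] 93; 68 [-21.   18.4] 95; 76 [-20.6  16.2] 23; 
-14 [(-30, 183, 3), (-26, 176, 3), (-22, 81, 1), (-18, 39, -6), (-14, 37, -5), (-10, 37, -4), (-6, 40, -4), (-2, 105, 1), (2, 187, 1), (6, 190, 1), (10, 162, 2), (14, 138, 1), (18, 122, 1), (22, 119, 1), (26, 101, 0), (30, 80, -1), (34, 58, -1), (38, 51, 0), (42, 52, -1), (46, 73, -2), (50, 192, 2), (54, 189, 1), (58, 188, 1), (62, 189, 0), (66, 190, 1), (70, 190, 1), (74, 151, 4), (78, 118, 63)]
0 [(-30, 183, 6), (-26, 138, 50), (-22, 177, 19), (-18, 103, 0), (-14, 113, -1), (-10, 110, -2), (-6, 104, 0), (-2, 123, -1), (2, 121, -2), (6, 122, -2), (10, 120, -1), (14, 119, -2), (18, 120, -3), (22, 120, -2), (26, 120, -1), (30, 117, -2), (34, 90, 0), (38, 123, -2), (42, 126, -2), (46, 101, -1), (50, 192, -1), (54, 190, 0), (58, 190, 1), (62, 190, 0), (66, 190, 2), (70, 191, 0), (74, 162, 2), (78, 130, 0)]
14 [(-30, 121, 4), (-26, 120, 4), (-22, 143, 3), (-18, 94, 2), (-14, 120, 0), (-10, 113, -1), (-6, 97, -1), (-2, 123, -1), (2, 121, -2), (6, 121, -3), (10, 119, -1), (14, 121, -2), (18, 120, -2), (22, 120, -2), (26, 120, 0), (30, 115, -2), (34, 97, -1), (38, 126, -3), (42, 115, -3), (46, 99, -1), (50, 191, 0), (54, 191, 1), (58, 190, 2), (62, 190, 1), (66, 191, 0), (70, 190, 0), (74, 145, 7), (78, 134, 78)]
```

```bash
python3 -c "
from rig import ticket; print(ticket.hand_in())"
```

```text
the job is handed in; nothing more can be done
None
```

The tray is in the holder under the hold-down arm, its end against the stop; I pressed the stop in until it bottomed (about 13 N at the wrist, roughly 7 N of it on the stop), then released it, backed the gripper clear and handed the job in at about 24 s.

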